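# Bolt the flap of the equipment case

## Robot

A 6-joint arm with a two-finger parallel gripper is mounted at the origin on the work surface. World frame = base frame: x ahead of the robot, y to its left, z up, the work surface at z = 0. Lengths are in m, angles in rad, forces in N, time in s.
With the tool pointing down it reaches from about 0.3 to 0.85 m from the base axis. Payload 5.4 kg.
Tool frame: the origin (TCP) lies midway between the tips of the shut fingers; the grasp point (between the pads) lies 19 mm behind it; z points along the fingers, y is the direction in which the jaws open and shut (so a half turn about z gives the same grasp; the last joint's range is limited). The gripper opens to 85 mm and grips with 20 to 120 N. Pads are 22 mm wide; open, the fingers measure 114 mm over their backs; the gripper's body (76 mm by 85 mm) begins 54 mm behind the grasp point. The pads swing forward as they close: fully open they stand 13 mm farther back than shut.
Start: joints at [0.944, 0.158, 1.597, -0, 1.386, -0.21], TCP at [0.233, 0.526, 0.231] pointing down, gripper open.
Joint ranges: [-2.91, 2.91], [-0.94, 2.29], [0.18, 2.7], [-1.29, 4.43], [0.17, 2.64], [-3, 3]. Speed limits (rad/s): [2.57, 2.57, 3.14, 3.14, 3.14, 3.14].

## Interface

Orientations are given as a unit quaternion [w, x, y, z].
In Python, from workcell import bot gives the robot as it stands.
- The arm moves only by the tool drive_tool, never from a script. Its argument "moves" is a list of rows, each a list of 5 numbers: the closure, from -1 (fully open) to 1 (shut), then the shift along the tool's x, y, z in units of 50 mm (1.0 is 50 mm), then the turn about the tool's z in units of 6 degrees (1.0 is 6 degrees). A call has 1 to 12 rows; each row shifts and turns the pose as measured when the row begins, along the tool's axes as they then stand; what a row does not reach is not made up. A row lasts 1/10 s, in which the tool goes at most 50 mm and 8.59 degrees, less where a joint would pass 70% of its speed; a pose out of reach is approached as far as the arm can. A call is refused whole if a number of a shift passes 1 or a number of a turn 1, either way. A call with a gripper value outside its range is refused whole. The fingers move at their own pace and stop on an object; the grip force is fixed at half the most. Time passes only in rows, so rows that do not move let the fingers close. It gives the time, the measured TCP pose, the force and the opening at its end, in the units of the state.
- bot.sense(): the state, without advancing time (a new reading comes with each control period).
- bot.camera(name): name is "side" or "top" or "wrist"; returns a dict with "frame" (384x512x3 uint8, red, green, blue), "fx", "fy", "cx", "cy" (pixels), "position" and "orientation" of the camera in the world; the wrist camera has in their place "hand_eye" (4x4, takes a point from camera to tool coordinates, whose origin is the TCP and whose axes are the flange's). Camera axes: x right, y up, looking along -z (the intrinsics and any distortion apply to the point x, -y, -z); pixel columns grow to the right and rows downward; lengths in m; the calibration is good to about 2 mm. A picture is of the moment at which its call begins: read the wrist's pose just before it. There is no depth.
- bot.hand_in(): hands the job in, once; it reports no verdict.
The state is a dict: "time_s": time; "joint_positions": joint angles; "qd": joint speeds; "joint_torque": joint torques, N m; "tcp_pos": TCP position; "tool_rot": TCP orientation; "wrist_force": force on the tool from outside, world axes, zero at the start; "moment": the same for the moment, N m; "opening": finger opening in m.
Only numpy, scipy, OpenCV 4.12 (cv2) and the standard library are available. Lean on these libraries where they do the work, as an engineer would, in place of code of your own. Each camera call takes 0.05 s, during which the arm holds its last target.

## Task

Bolt the flap of the grey equipment case shut: swing the bolt's handle up out of its parking notch, slide the bolt across through the staple until it presses into the rubber buffer at the far end, then turn the handle all the way down into the far notch and let go. Push firmly but gently: do not ram the bolt or force the handle against the metal, and leave the things lying on the case where they are.

Things in the scene. Friction and masses are not known exactly. Their poses are not given: they have to be found in the camera images.
- case: Beige-grey steel equipment case, fixed, 240 x 400 x 110 mm (x, y, z); origin at the centre of its underside, z up. On its top lies a steel barrel bolt: the bolt's axis runs along the case's y at x = -25, z = 136 mm in the case's frame, and the bolt slides to the case's +y, over the seam at y = 105 mm.
- bolt_axis (a point): Point on the bolt's axis under the ball when joint bolt = 0: case frame (-25, -40, 136) mm. The handle's stem, 8 mm square, runs between two walls, inner faces 12 mm either side of the axis, tops 18 mm above it. Between the notches they keep it within 0.4 rad of upright. The notches open to the case's +x side: a wide parking one (19 mm) here, a narrow one (10.5 mm) at the far end.
- knob: Steel ball, 22 mm across, on the handle's end; origin at its centre, 52 mm from the bolt's axis. At handle angle t and bolt position s it is at x = -25 + 52 sin t, y = -40 + s, z = 136 + 52 cos t (mm, case frame). Pinch it from above, fingers either side along the case's y: gripped lightly (about 20 N) it turns between the pads as the handle swings; a hard grip drags it. Free space 30 mm and more beside the axis.
- handle (a joint): Angle of the handle, rad: 0 upright, growing as it is turned down to the case's +x side, 1.35 as far as it goes; 1.15 or more is down in a notch. It starts parked at 1.0 to 1.25. Friction (about 0.6 N at the ball) keeps it where it is left.
- bolt (a joint): How far the bolt has slid to the case's +y, m. Starts at 0 to 0.008. Slides with 1 to 3 N of friction and stays where left, unless the buffer pushes it back. The far notch begins to let the stem in at 0.051 to 0.083, differing from case to case: to be felt. The bolt, walls and stops must not be pressed together with more than 30 N.
- notch_about (a point): Usual place of the far notch; the true one is up to 16 mm nearer or farther along the case's y, as its plate is screwed down through slots. The stem goes in while the buffer is pressed with some 4 to 8 N (best 6, besides friction): with less it lands on the near edge, with more on the far edge. Keep pushing while turning down; the ball levers 2.6 times on an edge.
- buffer_about (a point): Usual place (up to 16 mm off, as the notch) of the face of the rubber buffer ring round the bolt's axis. A collar on the bolt meets it 2.5 mm before the stem can enter the far notch. It gives like a spring, 1.6 N per mm, and is solid after 9 mm (14 N). Afterwards it keeps the stem against the notch's near edge.
- staple_mid (a point): Middle of the steel staple on the case's flap, on the bolt's axis, 36 mm wide and 39 mm high: the bolt's tip passes through it.
- tape_roll_mid (a point): Centre of a yellow tape roll lying on the case's robot side, 54 mm across, 25 mm high; leave it.
- thin_tape_mid (a point): Centre of a thinner yellow tape roll lying on the flap, 48 mm across, 14 mm high; leave it.
- stapler_mid (a point): Middle of a black and grey stapler lying along the case's far edge, 28 x 95 x 30 mm; leave it.

How it is judged:
On the way, in this order (a step that is already met when the one before it is completed fails the run):
1. the handle is swung up out of the parking notch, the bolt still drawn back (value of joint handle below 0.45 rad and value of joint bolt below 0.02 m), for 0.1 s.
2. the bolt is slid across through the staple, handle still up (value of joint bolt above 0.046 m and value of joint handle below 0.6 rad), for 0.1 s.
At the end, for the whole second after the job is handed in: The bolt is slid across (46 to 92 mm) with its handle turned down in the far notch (1.15 rad or more from upright), at rest and let go (value of joint handle above 1.15 rad and value of joint bolt between 0.046 and 0.092 m and velocity of joint bolt between -0.005 and 0.005 m/s and velocity of joint handle between -0.1 and 0.1 rad/s); the robot touches nothing.
It fails at once if the bolt, its stem or collar was pressed against the case's walls, notch or buffer with more than 30 N (contact force between knob and case above 30 N).
It fails at once if something lying on the case was moved by more than 30 mm (distance of any of tape_roll_mid, thin_tape_mid, stapler_mid from where it was at the start of the episode above 0.03 m).
It also fails if it takes over 67 s, if anything falls off the work surface, if the arm or the gripper's body presses on something with over 40 N, if the wrist force passes 120 N, or if a joint passes its speed limit or range.

## Working session

There is one attempt and no reset: what is moved stays moved. The work goes in short steps, Python scripts to look and compute and a tool call to move; the robot and the scene stay as the last step left them, time stands still between calls to the robot, and variables do not carry over. Pictures are saved under pics/ and viewed, and the job is handed in when it is done.

Besides the shell and the picture viewer there is one more tool, called after ">>>" as name([rows], argument=value, ...), one row to a line, values as JSON. drive_tool: Moves the arm, as the interface text tells. Its arguments: {"type":"object","properties":{"moves":{"type":"array","items":{"type":"array","items":{"type":"number"}}}},"required":["moves"]}

```bash
mkdir -p pics; ls
cat > h.py <<'E'
from workcell import bot
import numpy as np, cv2
from scipy.spatial.transform import Rotation as R
def snap(n,f):
    s=bot.sense(); c=bot.camera(n); cv2.imwrite('pics/'+f,cv2.cvtColor(c['frame'],cv2.COLOR_RGB2BGR)); return s,c
def q2r(q): return R.from_quat([q[1],q[2],q[3],q[0]]).as_matrix()
def campose(n,s,c):
    if n=='wrist':
        T=np.eye(4);T[:3,:3]=q2r(s['tool_rot']);T[:3,3]=s['tcp_pos'];T=T@np.array(c['hand_eye']);return T[:3,:3],T[:3,3]
    return q2r(c['orientation']),np.array(c['position'])
def ray(P,c,u,v):
    d=np.array([(u-c['cx'])/c['fx'],-(v-c['cy'])/c['fy'],-1.]);d=P[0]@d;return P[1],d/np.linalg.norm(d)
def onz(P,c,u,v,z):
    o,d=ray(P,c,u,v);return o+d*(z-o[2])/d[2]
def proj(P,c,X):
    p=P[0].T@(np.array(X)-P[1]);return c['cx']+c['fx']*p[0]/-p[2],c['cy']+c['fy']*p[1]/p[2]
def tri(rs):
    A=0;b=0
    for o,d in rs:
        M=np.eye(3)-np.outer(d,d);A=A+M;b=b+M@o
    return np.linalg.solve(A,b)
E
python3 - <<'E'
from h import *
for n in ['side','top','wrist']:
    s,c=snap(n,n+'0.png'); print(n,{k:v for k,v in c.items() if k!='frame'}, [np.round(x,4) for x in campose(n,s,c)])
print(s)
E
```

```text
pics
side {'fx': 449.5887117625094, 'fy': 449.5887117625094, 'cx': 256.1114144367902, 'cy': 191.86581012860216, 'position': array([ 0.5607181 , -0.62374112,  0.49052747]), 'orientation': array([ 0.85840457,  0.51236535, -0.01630755, -0.01890506])} [array([[ 0.9988,  0.0157, -0.0474],
       [-0.0492,  0.4742, -0.879 ],
       [ 0.0086,  0.8803,  0.4744]]), array([ 0.5607, -0.6237,  0.4905])]
top {'fx': 447.37259805715473, 'fy': 447.37259805715473, 'cx': 254.45959900737685, 'cy': 190.61666348382178, 'position': array([0.53716134, 0.05043625, 0.88683962]), 'orientation': array([ 0.71623509,  0.02153273, -0.01506224, -0.69736415])} [array([[ 0.0269,  0.9983, -0.0516],
       [-0.9996,  0.0264, -0.0098],
       [-0.0085,  0.0519,  0.9986]]), array([0.5372, 0.0504, 0.8868])]
wrist {'fx': 266.66030663972373, 'fy': 266.66030663972373, 'cx': 253.29668519261938, 'cy': 191.089506676337, 'hand_eye': array([[-1.68896412e-05,  9.45591507e-01,  3.25356270e-01,
         8.32253754e-02],
       [ 9.99999985e-01,  7.12142913e-05, -1.55060752e-04,
        -1.45663231e-03],
       [-1.69794147e-04,  3.
[... 272 characters left out ...]
5579, 0.3723])]
{'time_s': 0.1, 'joint_positions': array([ 9.43886589e-01,  1.58991323e-01,  1.59813920e+00, -1.60358336e-06,
        1.38620224e+00, -2.10091427e-01]), 'qd': array([ 0.00138426, -0.00285672, -0.00315732, -0.00138818, -0.00081824,
       -0.00110228]), 'joint_torque': array([-6.97840751e-04, -3.96992004e+01, -3.32339144e+01, -2.13816484e-04,
        4.21105113e-03,  6.67749536e-07]), 'tcp_pos': array([0.2324728 , 0.5253029 , 0.23039591]), 'tool_rot': array([-3.52862230e-04,  2.06903518e-01,  9.78360965e-01, -7.95288539e-04]), 'wrist_force': array([-0.77769   , -0.54142606,  0.42457676]), 'moment': array([-0.05112019,  0.00054762, -0.01218652]), 'opening': 0.08556877231025857}
```

View pics/top0.png

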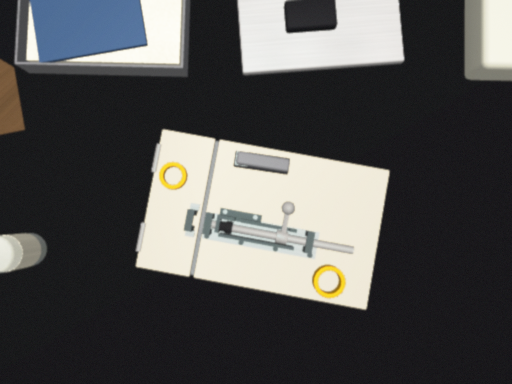

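View pics/side0.png

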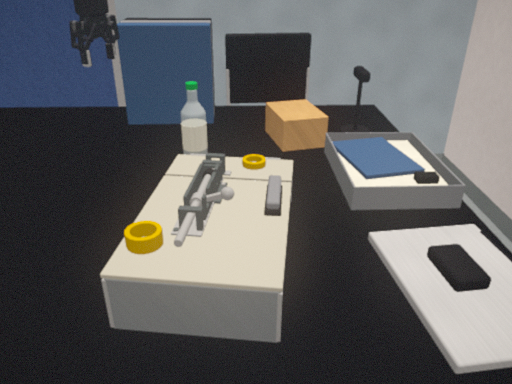

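The top view shows the case with corners near (163,130), (389,170), (366,308) and (137,269). The ball is at (288,208) and the staple at about (192,220). In the side view the ball is at about (227,193).

```bash
cat > m.py <<'E'
from h import *
s,c=snap('top','top1.png');P=campose('top',s,c)
s2,c2=snap('side','side1.png');P2=campose('side',s2,c2)
f=c['frame'];hsv=cv2.cvtColor(f,cv2.COLOR_RGB2HSV)
m=(f.min(2)>60).astype(np.uint8); m[:115]=0;m[:,:125]=0
m=cv2.morphologyEx(m,cv2.MORPH_CLOSE,np.ones((9,9)))
m=cv2.morphologyEx(m,cv2.MORPH_OPEN,np.ones((25,25)))
cn=max(cv2.findContours(m,0,1)[0],key=cv2.contourArea)
ap=cv2.approxPolyDP(cv2.convexHull(cn),8,True)[:,0]
r=cv2.minAreaRect(cn);bx=cv2.boxPoints(r);print(ap.tolist(),bx.round(1).tolist())
W=np.array([onz(P,c,u,v,.11)[:2] for u,v in bx]);print(W.round(4).tolist(),[np.linalg.norm(W[i]-W[i-1]).round(4) for i in range(4)])
Wa=np.array([onz(P,c,u,v,.11)[:2] for u,v in ap]);print(Wa.round(4).tolist(),[np.linalg.norm(Wa[i]-Wa[i-1]).round(4) for i in range(len(Wa))])
for n,ff,(u,v) in (('t',f,(288,208)),('s',c2['frame'],(227,193))):
    cr=cv2.resize(ff[v-32:v+32,u-42:u+42],None,fx=9,fy=9,interpolation=cv2.INTER_CUBIC)
    cv2.imwrite(f'pics/crop_{n}.png',cv2.cvtColor(cr,cv2.COLOR_RGB2BGR))
E
python3 m.py
```

```text
[[161, 132], [386, 169], [367, 305], [136, 267]] [[131.60000610351562, 267.5], [157.10000610351562, 126.80000305175781], [391.8999938964844, 169.39999389648438], [366.29998779296875, 310.20001220703125]]
[[0.4388, 0.2668], [0.685, 0.2319], [0.6205, -0.1798], [0.3776, -0.1388]] [np.float64(0.4102), np.float64(0.2486), np.float64(0.4167), np.float64(0.2463)]
[[0.6759, 0.2247], [0.621, -0.1696], [0.3863, -0.1399], [0.4398, 0.2591]] [np.float64(0.2386), np.float64(0.3981), np.float64(0.2365), np.float64(0.4025)]
```

```bash
python3 -c "
import cv2,numpy as np
a=cv2.imread('pics/crop_t.png');b=cv2.imread('pics/crop_s.png')
c=np.hstack([a,b]);print(c.shape);cv2.imwrite('pics/crops.png',cv2.resize(c,(800,int(800*c.shape[0]/c.shape[1]))))"
```

```text
(576, 1512, 3)
```

View pics/crops.png

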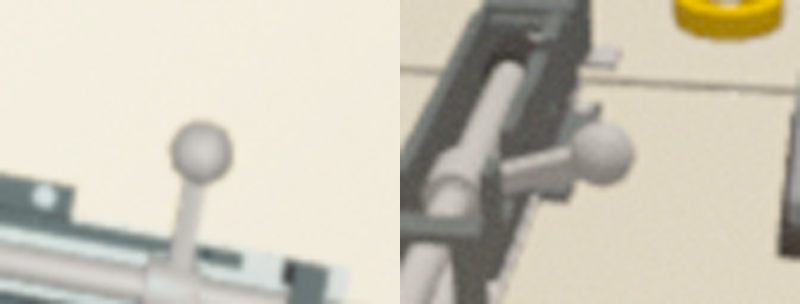

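```bash
cat > case.py <<'E'
from h import *
Wa=np.array([[0.6759, 0.2247], [0.621, -0.1696], [0.3863, -0.1399], [0.4398, 0.2591]])
loc=np.array([[.12,.2],[.12,-.2],[-.12,-.2],[-.12,.2]])
# rigid fit
a=Wa-Wa.mean(0)
th=np.arctan2((loc[:,0]*a[:,1]-loc[:,1]*a[:,0]).sum(),(loc*a).sum())
Rc=np.array([[np.cos(th),-np.sin(th)],[np.sin(th),np.cos(th)]])
C=Wa.mean(0)
def c2w(p): return np.r_[Rc@np.array(p[:2])+C,p[2]]
def w2c(p): return np.r_[Rc.T@(np.array(p[:2])-C),p[2]]
E
python3 - <<'E'
from case import *
c=bot.camera('top');s=bot.sense();P=campose('top',s,c)
c2=bot.camera('side');P2=campose('side',s,c2)
print('yaw',np.degrees(th),C,(Wa-C-loc@Rc.T).round(4).tolist())
k=tri([ray(P,c,287.8,207.7),ray(P2,c2,227.2,192.9)])
print('knob w',k,'case',w2c(k))
kc=w2c(k)
print('t',np.arctan2(kc[0]+.025,kc[2]-.136),'r',np.hypot(kc[0]+.025,kc[2]-.136))
print(proj(P,c,k),proj(P2,c2,k))
# check bolt axis points vs rod end at top picture
for y in (-.16,-.04,.06,.13): print(y,proj(P,c,c2w([-.025,y,.136])),proj(P2,c2,c2w([-.025,y,.136])))
E
python3 - <<'E'
import cv2
a=cv2.imread('pics/top1.png')[150:300,170:370]
cv2.imwrite('pics/z.png',cv2.resize(a,None,fx=4,fy=4,interpolation=cv2.INTER_CUBIC))
E
```

```text
yaw -7.7736744430702425 [0.53075  0.043575] [[-0.0008, -0.0008], [-0.0016, 0.0012], [0.0015, -0.0015], [0.0009, 0.0011]]
knob w [0.54862728 0.00221885 0.15163724] case [ 0.02330684 -0.038558    0.15163724]
t 1.257734675357558 r 0.05077473652766831
(np.float64(287.79985607489516), np.float64(207.64546269610392)) (np.float64(227.1433219631157), np.float64(192.90229700253212))
-0.16 (np.float64(354.6016204858852), np.float64(248.19743894575697)) (np.float64(179.67348062006238), np.float64(243.33462877398534))
-0.04 (np.float64(283.4625179813703), np.float64(236.463479972397)) (np.float64(197.3212325837053), np.float64(200.44346228280722))
0.06 (np.float64(224.47114045798068), np.float64(226.73321378584353)) (np.float64(208.51372994267464), np.float64(173.2411722310984))
0.13 (np.float64(183.33367483241858), np.float64(219.94784094693662)) (np.float64(215.00411261861612), np.float64(157.4669203876471))
```

View pics/z.png

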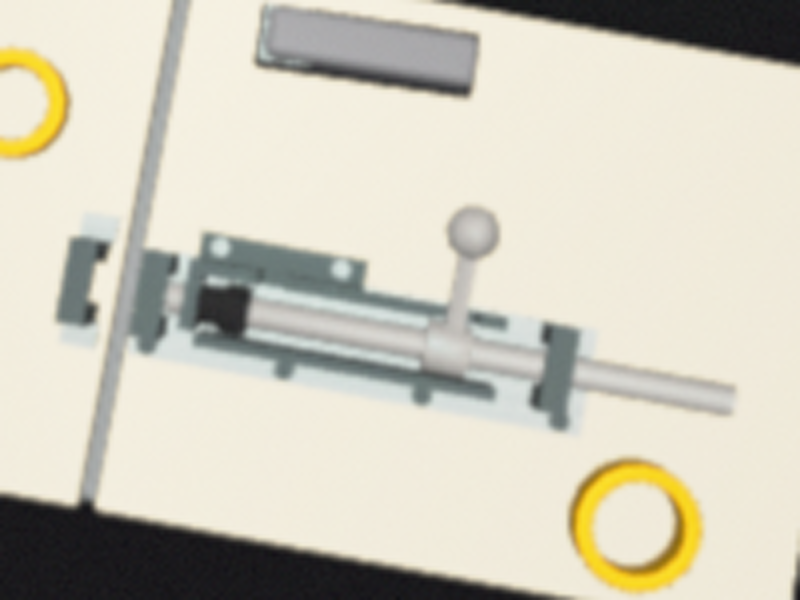

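```bash
cat > st.py <<'E'
from case import *
s=bot.sense();T=q2r(s['tool_rot']);p=np.array(s['tcp_pos'])
cy=np.r_[Rc[:,1],0];cx=np.r_[Rc[:,0],0]
a=T.T@cy; ang=np.degrees(np.arctan2(-a[0],a[1]));ang=(ang+90)%180-90
print('t',s['time_s'],'case tcp mm',(w2c(p)*1e3).round(1),'turn about z deg',ang.round(2),'open',round(s['opening']*1e3,2),'j6',s['joint_positions'][5].round(2))
print('casex in tool',(T.T@cx).round(3),'casey in tool',a.round(3),'tilt',T[:,2].round(4))
F=np.array(s['wrist_force']);print('F case',(np.r_[Rc.T@F[:2],F[2]]).round(2),'M',np.round(s['moment'],3))
E
python3 st.py
```

```text
t 0.35 case tcp mm [-360.5  437.3  231.1] turn about z deg -16.11 open 85.29 j6 -0.21
casex in tool [-0.961  0.277 -0.   ] casey in tool [ 0.277  0.961 -0.   ] tilt [-2.e-04 -3.e-04 -1.e+00]
F case [ 0.91  0.78 -0.27] M [-0.052 -0.018 -0.002]
```

>>> drive_tool([
  [-1,0,0,-0.5,-1],
  [-1,0,0,-0.5,-1],
  [-1,0,0,0,-0.7],
  [-1,0,-1,0,0],
  [-1,0,-1,0,0],
  [-1,0,-1,0,0],
  [-1,0,-1,0,0],
  [-1,0,-1,0,0],
  [-1,-0.5,-1,0,0],
  [-1,-1,-1,0,0],
  [-1,-1,-1,0,0],
  [-1,-1,-1,0,0],
])

```text
time_s: 1.55
tcp_pos: [0.3109, 0.1106, 0.2804]
tool_rot: [0.002, 0.054, 0.999, -0.003]
wrist_force: [1.3, 0.2, 0.6]
opening: 0.0854
```

```bash
python3 st.py
```

```text
t 1.55 case tcp mm [-226.9   36.6  280.4] turn about z deg 1.58 open 85.37 j6 -1.49
casex in tool [-1.    -0.028  0.005] casey in tool [-0.028  1.    -0.005] tilt [ 0.004  -0.0054 -1.    ]
F case [1.24 0.33 0.62] M [-0.003 -0.035 -0.048]
```

>>> drive_tool([
  [-0.1,-1,-0.5,0,0.25],
  [-0.1,-1,-0.5,0,0],
  [-0.1,-1,-0.3,0,0],
  [-0.1,-1,0,0,0],
  [-0.1,-0.7,0,0,0],
  [-0.1,0,0,0,0],
  [-0.1,0,0,0,0],
])

```text
time_s: 2.25
tcp_pos: [0.5274, 0.014, 0.2814]
tool_rot: [0.004, 0.074, 0.997, -0.003]
wrist_force: [-0.5, 0.3, 0.3]
opening: 0.0468
```

```bash
python3 st.py; python3 -c "
from h import *
s,c=snap('wrist','w1.png');P=campose('wrist',s,c)
from case import *
print(proj(P,c,c2w([.0233,-.0386,.1516])))"
```

```text
t 2.25 case tcp mm [  0.7 -29.8 281.4] turn about z deg -0.75 open 46.84 j6 -1.62
casex in tool [-1.     0.013  0.008] casey in tool [ 0.013  1.    -0.005] tilt [ 0.0075 -0.0065 -1.    ]
F case [-0.54  0.19  0.34] M [-0.016  0.01  -0.013]
(np.float64(247.51404682507754), np.float64(201.22968010368513))
```

View pics/w1.png

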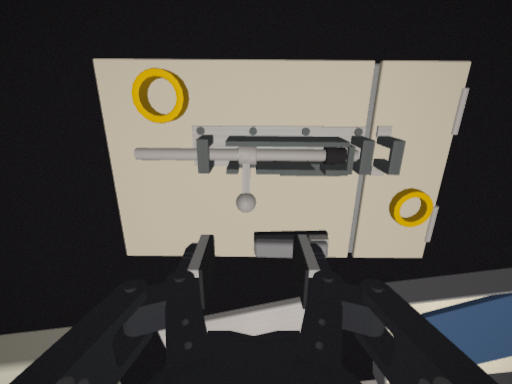

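Run:
```python
import cv2
a=cv2.imread('pics/w1.png')[115:220,190:420]
cv2.imwrite('pics/z2.png',cv2.resize(a,None,fx=3.45,fy=3.45,interpolation=cv2.INTER_CUBIC))
```

```text
(no output)
```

View pics/z2.png

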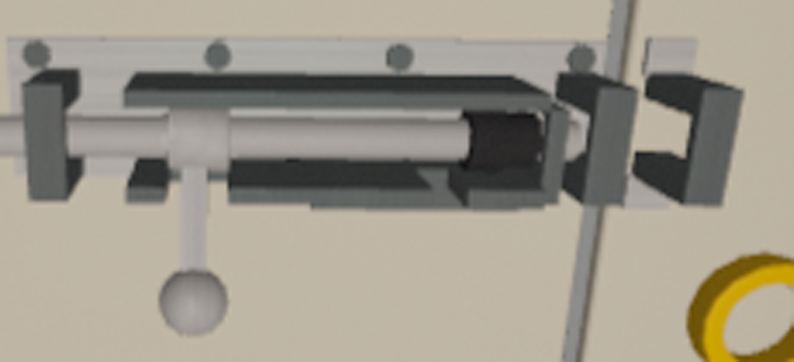

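Run:
```python
from case import *
s=bot.sense();c=bot.camera('wrist');P=campose('wrist',s,c)
def f(u,v,z): return (w2c(onz(P,c,190+u/3.45,115+v/3.45,z))*1e3).round(1)
for z in (.142,.146): print('hub L,R',f(168,140,z),f(230,140,z),'buf',f(470,140,z), f(545,140,z))
print('notch',f(425,175,.154),f(462,185,.154),f(230,170,.154),f(168,170,.154))
```

```text
hub L,R [-25.6 -47.2 142. ] [-25.3 -28.1 142. ] buf [-24.4  45.9 142. ] [-24.2  69.  142. ]
hub L,R [-26.4 -47.  146. ] [-26.2 -28.1 146. ] buf [-25.3  44.9 146. ] [-25.   67.6 146. ]
notch [-16.5  30.1 154. ] [-13.3  41.4 154. ] [-18.8 -28.2 154. ] [-19.  -46.8 154. ]
```

>>> drive_tool([
  [-0.1,-0.45,-0.18,0.5,-0.12],
  [-0.1,0,0,0.6,0],
  [-0.1,0,0,0.4,0],
  [-0.1,0,0,0,0],
  [-0.1,0,0,0,0],
])

```text
time_s: 2.85
tcp_pos: [0.5464, 0.0034, 0.2103]
tool_rot: [0.008, 0.066, 0.998, -0.004]
wrist_force: [-0.9, -0.3, 0.4]
opening: 0.047
```

```bash
python3 st.py
```

```text
t 2.85 case tcp mm [ 20.9 -37.7 210.3] turn about z deg 0.19 open 46.99 j6 -1.65
casex in tool [-1.    -0.003  0.017] casey in tool [-0.003  1.    -0.006] tilt [ 0.0165 -0.0082 -0.9998]
F case [-0.83 -0.45  0.37] M [ 0.053  0.016 -0.051]
```

>>> drive_tool([
  [-0.1,-0.02,-0.02,0.5,0],
  [-0.1,0,0,0.45,0],
  [-0.1,0,0,0.3,0],
  [-0.1,0,0,0.2,0],
  [-0.1,0,0,0,0],
])

```text
time_s: 3.35
tcp_pos: [0.5522, 0.002, 0.1462]
tool_rot: [0.017, 0.065, 0.998, -0.005]
wrist_force: [-0.7, -0.2, -0.1]
opening: 0.0469
```

```bash
python3 st.py
```

```text
t 3.35 case tcp mm [ 26.9 -38.3 146.2] turn about z deg 0.31 open 46.87 j6 -1.65
casex in tool [-0.999 -0.005  0.034] casey in tool [-0.005  1.    -0.007] tilt [ 0.0325 -0.0116 -0.9994]
F case [-0.65 -0.3  -0.1 ] M [ 0.028  0.006 -0.044]
```

>>> drive_tool([
  [-0.1,0.08,0,0.1,0],
  [0.1,0,0,0.08,0],
  [0.2,0,0,0,0],
  [0.2,0,0,0,0],
])

```text
time_s: 3.75
tcp_pos: [0.5503, 0.0023, 0.1405]
tool_rot: [0.02, 0.065, 0.998, -0.005]
wrist_force: [0.5, -0.8, 0.3]
opening: 0.0343
```

```bash
python3 st.py; python3 -c "
from h import *
s,c=snap('wrist','w2.png');P=campose('wrist',s,c)
from case import *
print(proj(P,c,c2w([.0233,-.0386,.1516])))"
```

```text
t 3.75 case tcp mm [ 24.9 -38.3 140.5] turn about z deg 0.34 open 34.31 j6 -1.65
casex in tool [-0.999 -0.006  0.04 ] casey in tool [-0.006  1.    -0.007] tilt [ 0.0386 -0.0128 -0.9992]
F case [ 0.64 -0.71  0.34] M [-0.013  0.076 -0.023]
(np.float64(255.37166033504468), np.float64(253.99256497132043))
```

View pics/w2.png

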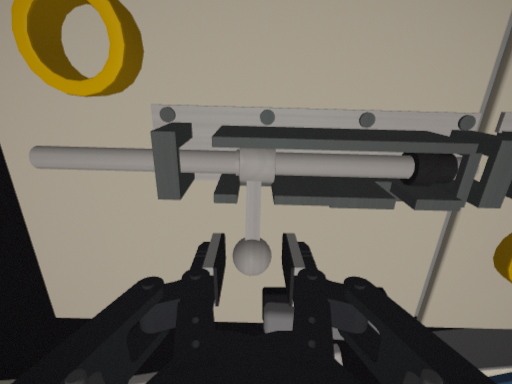

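>>> drive_tool([
  [0.4,0.03,0,0.03,0],
  [0.46,0,0,0,0],
  [0.48,0,0,0,0],
  [0.48,0,0,0,0],
  [0.48,0,0,0,0],
])

```text
time_s: 4.3
tcp_pos: [0.5491, 0.0018, 0.1393]
tool_rot: [0.02, 0.065, 0.998, -0.006]
wrist_force: [-0.1, -0.3, -0.3]
opening: 0.0224
```

```bash
python3 st.py
```

```text
t 4.3 case tcp mm [ 23.8 -38.9 139.3] turn about z deg 0.33 open 22.39 j6 -1.65
casex in tool [-0.999 -0.005  0.041] casey in tool [-0.006  1.    -0.008] tilt [ 0.0392 -0.0138 -0.9991]
F case [-0.02 -0.33 -0.28] M [ 0.004  0.057 -0.009]
```

>>> drive_tool([
  [0.49,0,0,0,0],
  [0.5,0,0,0,0],
  [0.5,0,0,0,0],
  [0.5,0,0,0,0],
])

```text
time_s: 4.7
tcp_pos: [0.5491, 0.0017, 0.1394]
tool_rot: [0.02, 0.065, 0.998, -0.006]
wrist_force: [0.3, -0.1, -0.0]
opening: 0.0212
```

```bash
python3 st.py
```

```text
t 4.7 case tcp mm [ 23.8 -39.  139.4] turn about z deg 0.33 open 21.17 j6 -1.65
casex in tool [-0.999 -0.005  0.041] casey in tool [-0.006  1.    -0.009] tilt [ 0.0391 -0.0141 -0.9991]
F case [ 0.27 -0.06 -0.01] M [-0.089  0.023  0.018]
```

>>> drive_tool([
  [0.52,0,0,0,0],
  [0.52,0,0,0,0],
  [0.52,0,0,0,0],
])

```text
time_s: 5.0
tcp_pos: [0.5491, 0.0017, 0.1394]
tool_rot: [0.02, 0.065, 0.998, -0.006]
wrist_force: [-0.5, -1.1, 0.0]
opening: 0.0211
```

```bash
python3 -c "
from h import *
print([bot.sense()['opening'] for _ in range(3)])
s,c=snap('wrist','w3.png')"; python3 st.py
```

```text
[0.02105584667844685, 0.02105584667844685, 0.02105584667844685]
t 5.05 case tcp mm [ 23.8 -39.1 139.4] turn about z deg 0.33 open 21.21 j6 -1.65
casex in tool [-0.999 -0.005  0.041] casey in tool [-0.006  1.    -0.009] tilt [ 0.0391 -0.0142 -0.9991]
F case [ 0.34 -1.16  0.61] M [-0.135  0.061  0.004]
```

View pics/w3.png

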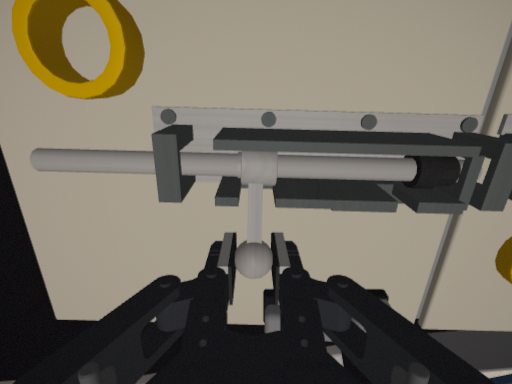

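>>> drive_tool([
  [0.5,0.04,0,-0.12,0],
  [0.5,0.05,0,-0.12,0],
  [0.5,0.07,0,-0.1,0],
  [0.5,0,0,0,0],
])

```text
time_s: 5.45
tcp_pos: [0.5393, 0.0032, 0.1571]
tool_rot: [0.019, 0.065, 0.998, -0.006]
wrist_force: [-1.3, -0.3, 0.2]
opening: 0.0212
```

```bash
python3 st.py; python3 -c "
from h import *
s,c=snap('wrist','w4.png')"
```

```text
t 5.45 case tcp mm [ 13.9 -38.8 157.1] turn about z deg 0.33 open 21.2 j6 -1.65
casex in tool [-0.999 -0.005  0.039] casey in tool [-0.006  1.    -0.009] tilt [ 0.0379 -0.0138 -0.9992]
F case [-1.27 -0.46  0.16] M [-0.132  0.155 -0.037]
```

View pics/w4.png

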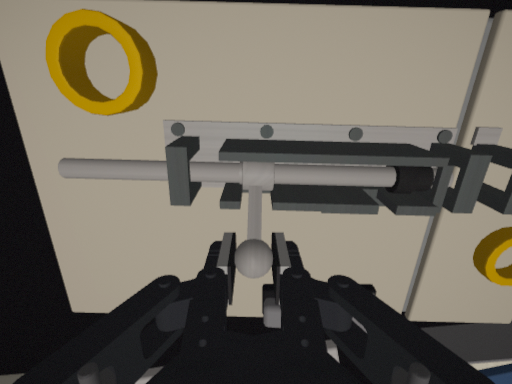

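>>> drive_tool([
  [0.5,0.09,0,-0.1,0],
  [0.5,0.1,0,-0.08,0],
  [0.5,0.11,0,-0.07,0],
  [0.5,0.11,0,-0.06,0],
  [0.5,0,0,0,0],
])

```text
time_s: 6.0
tcp_pos: [0.5168, 0.0067, 0.173]
tool_rot: [0.02, 0.065, 0.998, -0.005]
wrist_force: [-0.1, -0.1, 0.4]
opening: 0.0211
```

```bash
python3 st.py
```

```text
t 6.0 case tcp mm [ -8.8 -38.4 173. ] turn about z deg 0.34 open 21.08 j6 -1.66
casex in tool [-0.999 -0.006  0.04 ] casey in tool [-0.006  1.    -0.008] tilt [ 0.0389 -0.0132 -0.9992]
F case [-0.04 -0.1   0.39] M [-0.074  0.137  0.01 ]
```

>>> drive_tool([
  [0.5,0.13,0,-0.03,0],
  [0.5,0.14,0,-0.01,0],
  [0.5,0,0,0,0],
  [0.5,0,0,0,0],
])

```text
time_s: 6.4
tcp_pos: [0.5029, 0.0088, 0.1756]
tool_rot: [0.021, 0.065, 0.998, -0.005]
wrist_force: [-0.4, -0.0, -0.9]
opening: 0.0211
```

```bash
python3 st.py; python3 -c "
from h import *
s,c=snap('side','s5.png');a=c['frame'][120:260,130:300];cv2.imwrite('pics/s5z.png',cv2.cvtColor(cv2.resize(a,None,fx=4,fy=4),cv2.COLOR_RGB2BGR))"
```

```text
t 6.4 case tcp mm [-22.9 -38.2 175.6] turn about z deg 0.34 open 21.12 j6 -1.66
casex in tool [-0.999 -0.006  0.043] casey in tool [-0.006  1.    -0.007] tilt [ 0.0417 -0.0131 -0.999 ]
F case [-0.35 -0.08 -0.94] M [-0.015 -0.147  0.022]
```

View pics/s5z.png

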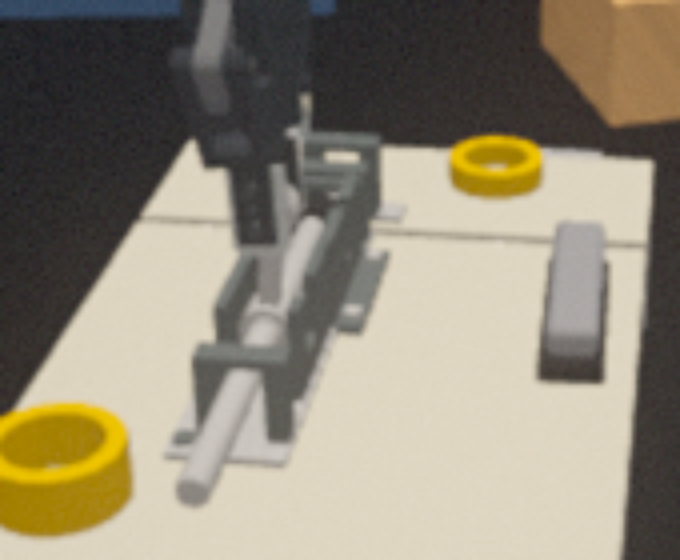

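>>> drive_tool([
  [0.5,0,0.08,0,0],
  [0.5,0,0.08,0,0],
  [0.5,0,0.08,0,0],
  [0.5,0,0.08,0,0],
  [0.5,0,0.08,0,0],
  [0.5,0,0.08,0,0],
])

```text
time_s: 7.05
tcp_pos: [0.5067, 0.0331, 0.1755]
tool_rot: [0.021, 0.065, 0.998, -0.006]
wrist_force: [0.3, -2.5, 0.7]
opening: 0.0211
```

```bash
python3 st.py
```

```text
t 7.05 case tcp mm [-22.4 -13.6 175.5] turn about z deg 0.31 open 21.15 j6 -1.61
casex in tool [-0.999 -0.005  0.043] casey in tool [-0.005  1.    -0.01 ] tilt [ 0.0413 -0.0155 -0.999 ]
F case [ 0.6  -2.42  0.71] M [-0.31   0.009 -0.033]
```

>>> drive_tool([
  [0.5,0,0.08,0,0],
  [0.5,0,0.08,0,0],
  [0.5,0,0.08,0,0],
  [0.5,0,0.08,0,0],
  [0.5,0,0.08,0,0],
  [0.5,0,0.08,0,0],
  [0.5,0,0.06,0,0],
])

```text
time_s: 7.75
tcp_pos: [0.5112, 0.0625, 0.1755]
tool_rot: [0.022, 0.065, 0.998, -0.007]
wrist_force: [0.9, -1.1, 1.0]
opening: 0.0212
```

```bash
python3 st.py
```

```text
t 7.75 case tcp mm [-22.   16.1 175.5] turn about z deg 0.33 open 21.21 j6 -1.54
casex in tool [-0.999 -0.005  0.045] casey in tool [-0.006  1.    -0.01 ] tilt [ 0.0429 -0.0158 -0.999 ]
F case [ 1.05 -0.92  0.99] M [-0.274 -0.094 -0.007]
```

>>> drive_tool([
  [0.5,0,0.06,0,0],
  [0.5,0,0.06,0,0],
  [0.5,0,0.06,0,0],
  [0.5,0,0.04,0,0],
])

```text
time_s: 8.15
tcp_pos: [0.5129, 0.0744, 0.1756]
tool_rot: [0.022, 0.065, 0.998, -0.007]
wrist_force: [0.4, -1.8, 1.7]
opening: 0.0212
```

```bash
python3 st.py
```

```text
t 8.15 case tcp mm [-21.9  28.1 175.6] turn about z deg 0.34 open 21.17 j6 -1.52
casex in tool [-0.999 -0.005  0.045] casey in tool [-0.006  1.    -0.01 ] tilt [ 0.0433 -0.0159 -0.9989]
F case [ 0.68 -1.75  1.69] M [-0.305 -0.035 -0.015]
```

>>> drive_tool([
  [0.5,0,0.03,0,0],
  [0.5,0,0.03,0,0],
])

```text
time_s: 8.35
tcp_pos: [0.5133, 0.0777, 0.1756]
tool_rot: [0.022, 0.065, 0.998, -0.007]
wrist_force: [0.3, -1.7, 0.3]
opening: 0.0214
```

```bash
python3 st.py
```

```text
t 8.35 case tcp mm [-21.9  31.5 175.6] turn about z deg 0.34 open 21.44 j6 -1.51
casex in tool [-0.999 -0.006  0.045] casey in tool [-0.006  1.    -0.01 ] tilt [ 0.0433 -0.0159 -0.9989]
F case [ 0.54 -1.63  0.34] M [-0.274 -0.117  0.007]
```

>>> drive_tool([
  [0.5,0,0.03,0,0],
])

```text
time_s: 8.45
tcp_pos: [0.5135, 0.0793, 0.1756]
tool_rot: [0.022, 0.065, 0.998, -0.007]
wrist_force: [0.5, -1.6, 0.9]
opening: 0.0211
```

```bash
python3 st.py
```

```text
t 8.45 case tcp mm [-21.9  33.  175.6] turn about z deg 0.34 open 21.08 j6 -1.51
casex in tool [-0.999 -0.005  0.045] casey in tool [-0.006  1.    -0.01 ] tilt [ 0.0433 -0.0159 -0.9989]
F case [ 0.67 -1.5   0.91] M [-0.297 -0.063 -0.008]
```

>>> drive_tool([
  [0.5,0,0.02,0,0],
])

```text
time_s: 8.55
tcp_pos: [0.5137, 0.0804, 0.1756]
tool_rot: [0.022, 0.065, 0.998, -0.007]
wrist_force: [0.4, -1.7, 1.2]
opening: 0.0215
```

```bash
python3 st.py|grep -v casex
```

```text
t 8.55 case tcp mm [-21.9  34.1 175.6] turn about z deg 0.34 open 21.49 j6 -1.51
F case [ 0.59 -1.64  1.18] M [-0.279 -0.072  0.025]
```

>>> drive_tool([
  [0.5,0,0.02,0,0],
])

```text
time_s: 8.65
tcp_pos: [0.5138, 0.0814, 0.1755]
tool_rot: [0.022, 0.065, 0.998, -0.007]
wrist_force: [0.3, -2.0, 1.5]
opening: 0.0214
```

```bash
python3 st.py|grep -v casex
```

```text
t 8.65 case tcp mm [-21.9  35.2 175.5] turn about z deg 0.34 open 21.37 j6 -1.5
F case [ 0.59 -1.98  1.54] M [-0.255 -0.119 -0.075]
```

>>> drive_tool([
  [0.5,0,0.02,0,0],
])

```text
time_s: 8.75
tcp_pos: [0.514, 0.0825, 0.1756]
tool_rot: [0.022, 0.065, 0.998, -0.007]
wrist_force: [0.8, -1.5, 1.0]
opening: 0.0211
```

```bash
python3 st.py|grep -v casex
```

```text
t 8.75 case tcp mm [-21.9  36.3 175.6] turn about z deg 0.34 open 21.13 j6 -1.5
F case [ 1.02 -1.35  1.01] M [-0.33  -0.09   0.068]
```

>>> drive_tool([
  [0.5,0,0.02,0,0],
])

```text
time_s: 8.85
tcp_pos: [0.5141, 0.0832, 0.1756]
tool_rot: [0.022, 0.065, 0.998, -0.007]
wrist_force: [0.0, -3.0, 1.3]
opening: 0.0216
```

```bash
python3 st.py|grep -v casex
```

```text
t 8.85 case tcp mm [-21.9  37.1 175.6] turn about z deg 0.33 open 21.58 j6 -1.5
F case [ 0.43 -2.96  1.33] M [-0.523 -0.07  -0.028]
```

>>> drive_tool([
  [0.5,0,0.02,0,0],
])

```text
time_s: 8.95
tcp_pos: [0.5142, 0.0839, 0.1755]
tool_rot: [0.022, 0.065, 0.998, -0.007]
wrist_force: [-0.5, -3.6, 1.2]
opening: 0.0212
```

```bash
python3 st.py|grep -v casex
```

```text
t 8.95 case tcp mm [-21.9  37.7 175.5] turn about z deg 0.33 open 21.2 j6 -1.5
F case [ 0.   -3.64  1.16] M [-0.7   -0.015 -0.053]
```

>>> drive_tool([
  [0.5,0,0.02,0,0],
])

```text
time_s: 9.05
tcp_pos: [0.5143, 0.0845, 0.1755]
tool_rot: [0.022, 0.065, 0.998, -0.008]
wrist_force: [-1.1, -4.6, 1.8]
opening: 0.0216
```

```bash
python3 st.py|grep -v casex
```

```text
t 9.05 case tcp mm [-21.8  38.3 175.5] turn about z deg 0.33 open 21.6 j6 -1.49
F case [-0.43 -4.71  1.8 ] M [-0.783 -0.002 -0.042]
```

>>> drive_tool([
  [0.5,0,0.02,0,0],
])

```text
time_s: 9.15
tcp_pos: [0.5144, 0.085, 0.1755]
tool_rot: [0.022, 0.065, 0.998, -0.008]
wrist_force: [-0.7, -6.6, 1.8]
opening: 0.0214
```

```bash
python3 st.py|grep -v casex
```

```text
t 9.15 case tcp mm [-21.9  38.8 175.5] turn about z deg 0.33 open 21.39 j6 -1.49
F case [ 0.21 -6.61  1.85] M [-0.935 -0.009 -0.036]
```

>>> drive_tool([
  [0.5,0,0.03,0,0],
  [0.5,0,0.02,0,0],
])

```text
time_s: 9.35
tcp_pos: [0.5146, 0.086, 0.1756]
tool_rot: [0.022, 0.065, 0.998, -0.01]
wrist_force: [-0.5, -7.2, 1.4]
opening: 0.0214
```

```bash
python3 st.py|grep -v casex
```

```text
t 9.35 case tcp mm [-21.8  39.8 175.6] turn about z deg 0.33 open 21.37 j6 -1.49
F case [ 0.52 -7.16  1.43] M [-1.146  0.103 -0.028]
```

>>> drive_tool([
  [0.5,0,0,0,0],
])

```text
time_s: 9.45
tcp_pos: [0.5145, 0.0857, 0.1755]
tool_rot: [0.021, 0.065, 0.998, -0.011]
wrist_force: [-0.3, -3.3, 2.7]
opening: 0.0213
```

```bash
python3 st.py
```

```text
t 9.45 case tcp mm [-21.8  39.5 175.5] turn about z deg 0.33 open 21.3 j6 -1.49
casex in tool [-0.999 -0.005  0.044] casey in tool [-0.006  1.    -0.018] tilt [ 0.0414 -0.0238 -0.9989]
F case [ 0.18 -3.32  2.67] M [-0.588  0.031 -0.031]
```

>>> drive_tool([
  [0.5,0,0.03,0,0],
  [0.5,-0.11,0.015,0.02,0],
  [0.5,-0.11,0.015,0.03,0],
])

```text
time_s: 9.75
tcp_pos: [0.525, 0.085, 0.1734]
tool_rot: [0.02, 0.065, 0.998, -0.013]
wrist_force: [-1.1, -7.3, 1.3]
opening: 0.0214
```

```bash
python3 st.py
```

```text
t 9.75 case tcp mm [-11.3  40.2 173.4] turn about z deg 0.33 open 21.4 j6 -1.48
casex in tool [-0.999 -0.005  0.042] casey in tool [-0.006  1.    -0.024] tilt [ 0.0387 -0.029  -0.9988]
F case [-0.08 -7.43  1.3 ] M [-1.155  0.235 -0.081]
```

>>> drive_tool([
  [0.5,-0.1,0.013,0.05,0],
  [0.5,-0.1,0.013,0.05,0],
])

```text
time_s: 9.95
tcp_pos: [0.5352, 0.0832, 0.1687]
tool_rot: [0.02, 0.065, 0.998, -0.015]
wrist_force: [-0.5, -6.2, 1.6]
opening: 0.0219
```

```bash
python3 st.py
```

```text
t 9.95 case tcp mm [ -1.   39.9 168.7] turn about z deg 0.33 open 21.87 j6 -1.48
casex in tool [-0.999 -0.005  0.041] casey in tool [-0.006  1.    -0.027] tilt [ 0.037  -0.0324 -0.9988]
F case [ 0.32 -6.24  1.62] M [-1.022  0.258 -0.11 ]
```

>>> drive_tool([
  [0.5,-0.1,0.015,0.07,0],
  [0.5,-0.1,0.015,0.08,0],
])

```text
time_s: 10.15
tcp_pos: [0.5454, 0.0815, 0.1612]
tool_rot: [0.019, 0.065, 0.998, -0.017]
wrist_force: [-0.9, -5.5, 1.3]
opening: 0.0213
```

```bash
python3 st.py
```

```text
t 10.15 case tcp mm [  9.4  39.6 161.2] turn about z deg 0.31 open 21.28 j6 -1.48
casex in tool [-0.999 -0.004  0.04 ] casey in tool [-0.005  1.    -0.031] tilt [ 0.0351 -0.0357 -0.9987]
F case [-0.14 -5.56  1.29] M [-1.041  0.276  0.009]
```

>>> drive_tool([
  [0.5,-0.09,0.018,0.1,0],
  [0.5,-0.08,0.018,0.11,0],
])

```text
time_s: 10.35
tcp_pos: [0.5544, 0.0801, 0.1503]
tool_rot: [0.018, 0.065, 0.998, -0.018]
wrist_force: [-0.3, -6.5, 0.7]
opening: 0.0213
```

```bash
python3 st.py
```

```text
t 10.35 case tcp mm [ 18.5  39.4 150.3] turn about z deg 0.3 open 21.28 j6 -1.48
casex in tool [-0.999 -0.004  0.038] casey in tool [-0.005  0.999 -0.034] tilt [ 0.0333 -0.039  -0.9987]
F case [ 0.59 -6.48  0.7 ] M [-1.04   0.095 -0.039]
```

>>> drive_tool([
  [0.5,-0.06,0.018,0.12,0],
  [0.5,-0.04,0.018,0.13,0],
])

```text
time_s: 10.55
tcp_pos: [0.5602, 0.0791, 0.1373]
tool_rot: [0.017, 0.066, 0.997, -0.02]
wrist_force: [-0.4, -6.3, 1.7]
opening: 0.0212
```

```bash
python3 st.py
```

```text
t 10.55 case tcp mm [ 24.4  39.2 137.3] turn about z deg 0.28 open 21.22 j6 -1.47
casex in tool [-0.999 -0.003  0.038] casey in tool [-0.005  0.999 -0.037] tilt [ 0.0322 -0.042  -0.9986]
F case [ 0.42 -6.28  1.71] M [-0.989  0.061 -0.053]
```

>>> drive_tool([
  [0.5,0,0,0,0],
  [0.4,0,0,0,0],
  [0.2,0,0,0,0],
  [0,0,0,0,0],
  [-0.1,0,0,0,0],
  [-0.1,0,0,0,0],
])

```text
time_s: 11.15
tcp_pos: [0.5586, 0.0814, 0.1347]
tool_rot: [0.015, 0.066, 0.998, -0.018]
wrist_force: [0.1, -0.7, -0.2]
opening: 0.0465
```

```bash
python3 st.py;python3 -c "
from h import *
s,c=snap('wrist','w6.png')"
```

```text
t 11.15 case tcp mm [ 22.5  41.2 134.7] turn about z deg 0.25 open 46.49 j6 -1.47
casex in tool [-0.999 -0.003  0.033] casey in tool [-0.004  0.999 -0.033] tilt [ 0.028  -0.0374 -0.9989]
F case [ 0.16 -0.64 -0.22] M [ 0.03  -0.021 -0.005]
```

View pics/w6.png

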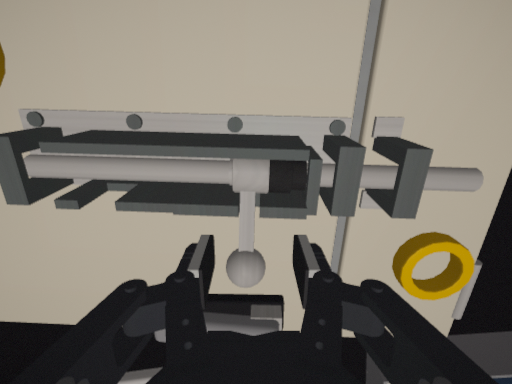

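The stem (247,225) is down in the notch, the bolt passes through the staple (tip at 478,180), and the ball is free between the fingers at (246,268). Next I lift straight up.

>>> drive_tool([
  [-0.1,0,0,-0.2,0],
  [-0.1,0,0,-0.4,0],
  [-0.1,0,0,-0.6,0],
  [-0.1,0,0,-0.6,0],
  [-0.1,0,0,-0.6,0],
  [-0.1,0,0,-0.4,0],
  [-0.1,0,0,0,0],
  [-0.1,0,0,0,0],
  [-0.1,0,0,0,0],
])

```text
time_s: 12.1
tcp_pos: [0.5536, 0.0876, 0.2834]
tool_rot: [0.016, 0.066, 0.998, -0.017]
wrist_force: [-0.4, -0.4, 0.7]
opening: 0.047
```

```bash
python3 st.py;python3 -c "
from h import *
s,c=snap('wrist','w7.png')
s,c=snap('side','s7.png');a=c['frame'][110:270,110:310];cv2.imwrite('pics/s7z.png',cv2.cvtColor(cv2.resize(a,None,fx=3.5,fy=3.5),cv2.COLOR_RGB2BGR))"
```

```text
t 12.1 case tcp mm [ 16.7  46.7 283.4] turn about z deg 0.27 open 46.98 j6 -1.47
casex in tool [-0.999 -0.004  0.034] casey in tool [-0.005  0.999 -0.032] tilt [ 0.029  -0.0361 -0.9989]
F case [-0.3  -0.48  0.73] M [-0.019 -0.03   0.058]
```

View pics/w7.png

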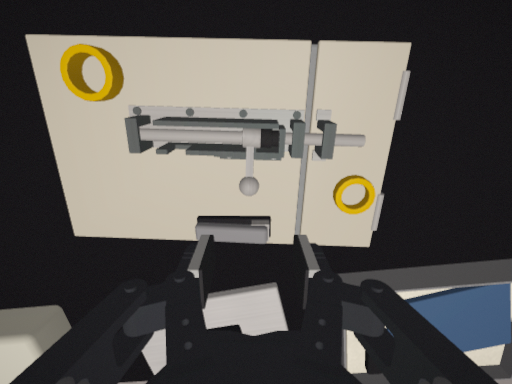

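View pics/s7z.png

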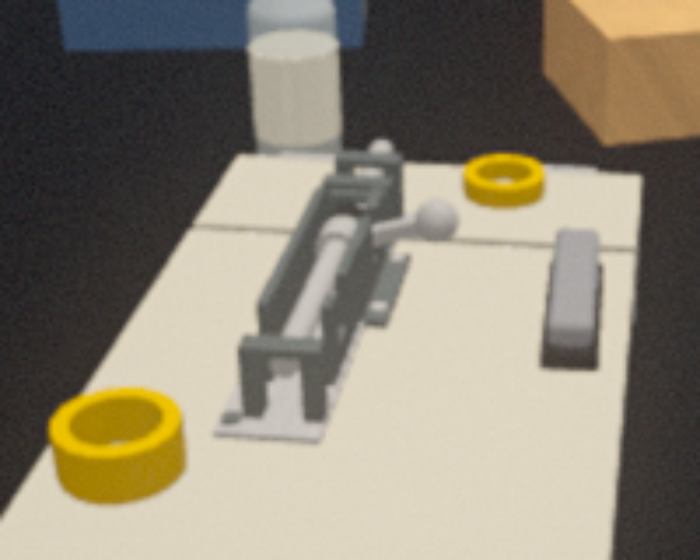

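Run:
```python
from case import *
s=bot.sense();c=bot.camera('wrist');P=campose('wrist',s,c);c2=bot.camera('side');P2=campose('side',s,c2)
for (u,v) in ((234.7,172.6),):
    k=w2c(tri([ray(P,c,249,186),ray(P2,c2,u,v)]));print(k,np.arctan2(k[0]+.025,k[2]-.136),np.hypot(k[0]+.025,k[2]-.136))
```

```text
[0.02548264 0.03637508 0.15115062] 1.2792336554024235 0.05270710292299435
```

Triangulating the ball gives a handle angle of 1.28 rad and a bolt position of about 76 mm. The ball's distance from the axis comes out at 52.7 mm, against the 52 mm given. The gripper is clear, so I hand in.

```bash
python3 -c "
from workcell import bot
print(bot.hand_in())"
```

```text
the job is handed in; nothing more can be done
None
```

The flap is bolted shut and the job is handed in, at about 12 s of robot time. The hand-in reported no verdict.

- **What I did:** I pinched the ball, swung the handle upright and slid the bolt across. The buffer met the collar at a bolt position of about 76 mm. I pressed it about 3.5 mm (5 to 6 N) and kept pushing while turning the handle down. It met no noticeable resistance, and I let go and lifted clear.
- **Handle and bolt:** From two camera views after letting go, the handle is at about 1.28 rad (1.15 needed) and the bolt at about 76 mm (46 to 92 needed). The ball's distance from the axis came out at 52.7 mm against the 52 mm given. That agrees with the arm's own estimate of 1.29 rad at release.
- **Forces:** The wrist readings stayed below about 8 N throughout. The gripper ended about 13 cm above the ball and read no contact.
- **Things on the case:** Both tape rolls and the stapler look undisturbed in the pictures. I did not measure their positions.
- **Off from plan:** The gripper tilted by up to about 3° over the moves, which caused no trouble. The finger opening read 21.1 mm on the 22 mm ball.

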